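# Hold the pen case's lid up for packing

## Robot

A 6-joint arm with a two-finger parallel gripper is mounted at the origin on a cart in front of the work surface, level with it; the furniture and walls round the work are solid. World frame = base frame: x ahead of the robot, y to its left, z up, the work surface at z = 0. Lengths are in m, angles in rad, forces in N, time in s.
With the tool pointing down it reaches from about 0.275 to 0.825 m from the base axis. Payload 5.2 kg.
Tool frame: the origin (TCP) lies at the very end of the fingers, on their centre line; the grasp point (between the pads) lies 19 mm behind it; z points along the fingers, y is the line along which they close (so a half turn about z gives the same grasp; the last joint's range is limited). The gripper opens to 93 mm and grips with 3 to 60 N. Pads are 15 mm wide; open, the fingers measure 128 mm over their backs; the gripper's body (75 mm by 188 mm) begins 65 mm behind the grasp point.
Start: joints at [-1.315, 0.259, 1.535, -0, 1.348, -0.203], TCP at [0.244, -0.493, 0.219] pointing down, gripper open.
Joint ranges: [-3.14, 3.14], [-0.91, 2.08], [0.19, 2.58], [-1.22, 4.36], [0.22, 2.71], [-3.12, 3.12]. Speed limits (rad/s): [2.57, 2.57, 3.14, 3.14, 3.14, 3.14].

## Interface

Orientations are given as [roll, pitch, yaw] about the fixed x, y, z axes, in that order (R = Rz(yaw) Ry(pitch) Rx(roll)).
In Python, from station import readout, vision, ticket gives the robot as it stands. The module is installed in compiled form; this text tells all that it offers.
- The arm moves only by the shell command python3 -m creep 'ROWS' [FORCE]. ROWS is JSON, a list of rows, each an object of numbers: "x", "y", "z": the shift along the tool's x, y, z normalised to -1 to 1, where 1 is 1000 mm; "yaw": the turn about the tool's z normalised to -1 to 1, where 1 is pi/2 rad; "hand": the closure, from -1 (fully open) to 1 (shut). A call has 1 to 8 rows; each row is the pose to reach, as a shift and turn from the pose commanded when the call began, along the tool's axes at that moment; what a row does not reach only later rows make up. A row lasts 1/10 s, in which the tool goes at most 50 mm and 8.59 degrees, less where a joint would pass 70% of its speed; a pose out of reach is approached as far as the arm can. A call with a number of a shift or a turn outside -1 to 1 is refused whole. A call with a gripper value outside its range is refused whole. The fingers move at their own pace and stop on an object; FORCE is the grip in N (left out, the last holds). Time passes only in rows, so rows that repeat a pose let the fingers close. It gives the time, the measured TCP pose, the force, the opening and the grip force at its end, in the units of the state.
- readout.get_obs(): the state, without advancing time (a new reading comes with each control period).
- vision.get_image(name): name is "scene" or "top" or "wrist"; returns a dict with "frame" (400x640x3 uint8, blue, green, red), "fx", "fy", "cx", "cy" (pixels), "R" (3x3) and "t" (3): a world point X has camera coordinates R X + t. Camera axes: x right, y down, z forward; pixel columns grow to the right and rows downward; lengths in m; the calibration is good to about 2 mm. A picture is of the moment at which its call begins. There is no depth.
- ticket.hand_in(): hands the job in; it is judged then, once.
The state is a dict: "t": time; "qpos": joint angles; "qd": joint speeds; "joint_efforts": joint torques, N m; "eef_pos": TCP position; "orientation": TCP orientation; "contact_force": force on the tool from outside, world axes, zero at the start; "torque": the same for the moment, N m; "gripper_width": opening from 0.0 (shut) to 1.0 (fully open); "grip_force": force on a finger pad.
Only numpy, scipy, OpenCV 4.12 (cv2) and the standard library are available. Lean on these libraries where they do the work, as an engineer would, in place of code of your own. Each camera call takes 0.05 s, during which the arm holds its last target. There are 200 camera calls.

## Task

I am about to lift the rack of nib tubes into the pen case with both hands, but the case's lid has no stay and drops shut by itself. First press every tube cap that stands open fully shut, so that no nibs spill; then lift the lid, which has a brass knob in front, and hold it open at 60 degrees: finish like that, with the gripper still holding it up. Leave the dropper bottle, the eraser and the match box where they are.

Things in the scene. Friction and masses are not known exactly. Their poses are not given: they have to be found in the camera images.
- pen_case: Dark wooden pen case, fixed to the desk, 160 (x) x 200 (y) mm, body 62 mm high, with the closed lid 82 mm. Origin: centre of its underside, on the desk. Its own -x side is the front, with the knob; the lid is hinged along the top of its +x side.
- lid_hinge (a point): Middle of the lid's hinge line, fixed to the case: middle of the case's rear top edge, 80 mm behind the case's centre (case +x), 62 mm above the desk. The hinge line runs along the case's y axis.
- case_lid (a joint): Opening angle of the lid in rad: 0 = shut (lid level), grows as the front edge rises; 1.047 is 60 degrees. The lid is 160 x 200 x 20 mm, about 0.29 kg with its knob, turns freely and falls shut when let go (about 1.4 N at the knob lifts it); it can turn to 1.85.
- knob_grip (a point): Middle of the grip of the lid's round brass knob, on its axis; moves and turns with the lid. The knob sticks out of the middle of the lid's front face along its own -x: 29 mm long, neck 12 mm thick for 10 mm, then a cylinder 18 mm thick to 28 mm. This point is 19 mm in front of that face: 179 mm from the hinge line along the lid, 10 mm above it (72 mm above the desk) when shut.
- nib_rack: Light wooden rack, fixed to the desk, 44 (x) x 150 (y) x 34 mm, origin at the centre of its underside. It holds four clear flip-cap tubes in a row along its y axis, 34 mm apart (at y = -51, -17, 17, 51 mm), in any order of colours. The tubes are firmly seated and do not turn; all caps are hinged on the rack's +x side.
- red_cap (a joint): Angle of the red flip cap in rad: 0 = shut (flat on its tube, top 66 mm above the desk), grows as it opens up and back over the hinge to at most 2.2. Stiff hinge: it stays where it is left and takes about 1 N at its rim to turn. A disc 22 mm across, 6 mm thick, with a thumb tab on the side away from the hinge that reaches 28 mm from the hinge.
- red_hinge (a point): Hinge of the red cap, fixed to its tube: 12 mm from the tube's axis on the rack's +x side, 60 mm above the desk. Its axes are those of the rack; the hinge line runs along y, and the shut cap's centre lies 12 mm along -x from here.
- blue_cap (a joint): Angle of the blue flip cap in rad: 0 = shut (flat on its tube, top 66 mm above the desk), grows as it opens up and back over the hinge to at most 2.2. Stiff hinge: it stays where it is left and takes about 1 N at its rim to turn. A disc 22 mm across, 6 mm thick, with a thumb tab on the side away from the hinge that reaches 28 mm from the hinge.
- blue_hinge (a point): Hinge of the blue cap, fixed to its tube: 12 mm from the tube's axis on the rack's +x side, 60 mm above the desk. Its axes are those of the rack; the hinge line runs along y, and the shut cap's centre lies 12 mm along -x from here.
- green_cap (a joint): Angle of the green flip cap in rad: 0 = shut (flat on its tube, top 66 mm above the desk), grows as it opens up and back over the hinge to at most 2.2. Stiff hinge: it stays where it is left and takes about 1 N at its rim to turn. A disc 22 mm across, 6 mm thick, with a thumb tab on the side away from the hinge that reaches 28 mm from the hinge.
- green_hinge (a point): Hinge of the green cap, fixed to its tube: 12 mm from the tube's axis on the rack's +x side, 60 mm above the desk. Its axes are those of the rack; the hinge line runs along y, and the shut cap's centre lies 12 mm along -x from here.
- yellow_cap (a joint): Angle of the yellow flip cap in rad: 0 = shut (flat on its tube, top 66 mm above the desk), grows as it opens up and back over the hinge to at most 2.2. Stiff hinge: it stays where it is left and takes about 1 N at its rim to turn. A disc 22 mm across, 6 mm thick, with a thumb tab on the side away from the hinge that reaches 28 mm from the hinge.
- yellow_hinge (a point): Hinge of the yellow cap, fixed to its tube: 12 mm from the tube's axis on the rack's +x side, 60 mm above the desk. Its axes are those of the rack; the hinge line runs along y, and the shut cap's centre lies 12 mm along -x from here.
- ink_dropper: Brown dropper bottle with a black rubber bulb, 33 mm across, 102 mm tall, loose, standing between case and rack. Origin: centre of its underside.
- blue_eraser: Eraser in a blue sleeve, 19 x 42 x 12 mm, loose on the desk. Origin: centre of its underside.
- match_carton: Small red match box, 30 x 46 x 15 mm, loose on the desk. Origin: centre of its underside.
Things that resemble listed ones, but are neither listed nor needed, are in the scene too. What is shaped like the ink_dropper but green or purple is not meant.

How it is judged:
By the outcome, as a careful person would: the job done as asked, in the order asked, and still so for the second after the job is handed in, while the arm keeps its last pose, push and grip.
It also fails if it takes over 64 s, if anything falls off the work surface, if the arm or the gripper's body presses on something with over 40 N, if the wrist force passes 120 N, or if a joint passes its speed limit or range.

## Working session

There is one attempt and no reset: what is moved stays moved. The work goes in short steps, Python scripts to look and compute and a shell command to move; the robot and the scene stay as the last step left them, time stands still between calls to the robot, and variables do not carry over. Pictures are saved under pics/ and viewed, at most 10 in all, crops included, and the job is handed in when it is done.

```bash
mkdir -p pics
python3 - <<'E'
from station import readout, vision
import cv2, pickle
o=readout.get_obs(); print(o)
for n in ("scene","top"):
    d=vision.get_image(n); cv2.imwrite(f"pics/{n}0.png",d["frame"]); pickle.dump(d,open(n+"0.pkl","wb"))
    print(n,d["fx"],d["cx"],d["cy"],d["R"],d["t"])
E
```

```text
{'t': 0.0, 'qpos': array([-1.31481089e+00,  2.59337434e-01,  1.53607809e+00,  2.48730599e-05,
        1.34800333e+00, -2.02797268e-01]), 'qd': array([-0.00063228, -0.0003053 ,  0.00017819,  0.0001549 ,  0.00170392,
       -0.00031842]), 'joint_efforts': array([-7.96576460e-04, -4.37307036e+01, -2.84004700e+01,  7.17104995e-02,
        4.13340004e-02, -1.92455932e-04]), 'eef_pos': array([ 0.24346062, -0.49257084,  0.21782272]), 'orientation': array([-3.13980876e+00, -3.91566571e-04,  4.58776835e-01]), 'contact_force': array([ 0.13350936,  0.29793133, -0.29622669]), 'torque': array([-0.0324611 ,  0.04473648, -0.03347781]), 'grip_force': 0.0, 'gripper_width': 0.9989582845943132}
scene 484.8859556885715 319.1158806520517 201.77812982932534 [[ 0.60458325 -0.79654139 -0.00095685]
 [-0.43426838 -0.32860674 -0.83870649]
 [ 0.66775001  0.50748343 -0.54458287]] [-0.31692939  0.30181597  0.98321498]
top 399.4069836883885 313.79141880978375 196.13796943348703 [[ 0.00229462 -0.99999383  0.00265797]
 [-0.99108225 -0.00262829 -0.13322564]
 [ 0.13323181 -0.00232857 -0.99108217]] [0.01340871 0.54273658 0.86457753]
```

View pics/scene0.png

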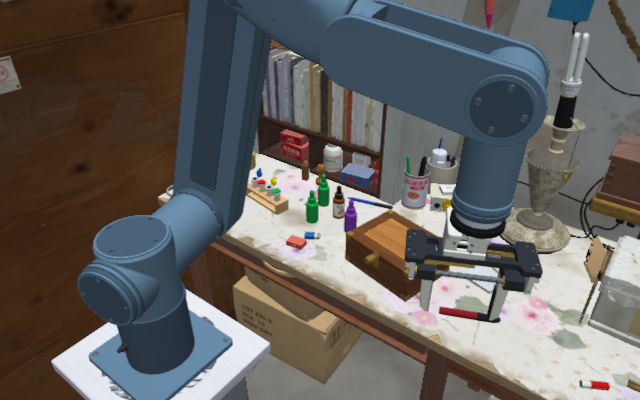

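View pics/top0.png

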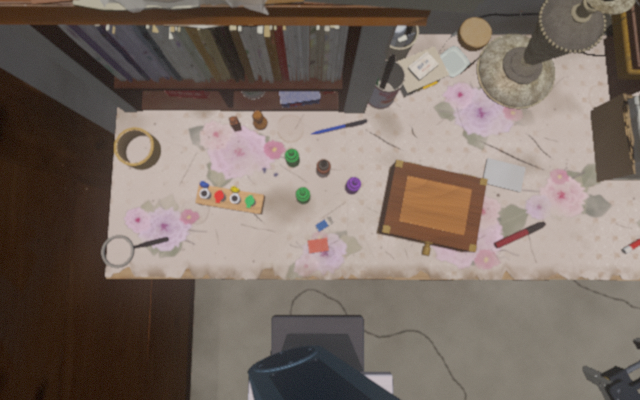

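The scene view shows the case at about (400,250), with the knob at (372,259), and the rack at about (265,195). In the top view the rack is at (230,198), the case at (435,207), and the knob at (427,247). Next I'll zoom in on the rack in both views.

Run:
```python
import cv2,numpy as np
a=cv2.imread("pics/top0.png")[170:225,185:275]; b=cv2.imread("pics/scene0.png")[155:225,235:325]
a=cv2.resize(a,None,fx=6,fy=6,interpolation=cv2.INTER_CUBIC)[:330,:540]
b=cv2.resize(b,(540,420),interpolation=cv2.INTER_CUBIC)[:270]
cv2.imwrite("pics/crop1.png",np.vstack([a,b]))
```

```text
(no output)
```

View pics/crop1.png

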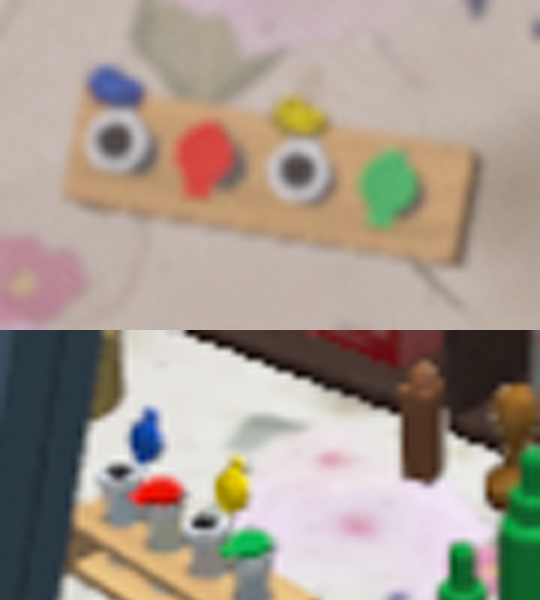

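The crop shows the blue and yellow caps standing up, with red and green about flat. In the top view the tube mouths are near (204,193) and (235,198), and in the scene view the tabs point up. Next I'll triangulate them.

```bash
cat > h.py <<'E'
import numpy as np,cv2,pickle
def ray(d,u,v):
    r=np.array([(u-d["cx"])/d["fx"],(v-d["cy"])/d["fy"],1.]); R=np.array(d["R"]);t=np.array(d["t"])
    w=R.T@r; return -R.T@t, w/np.linalg.norm(w)
def plane(d,u,v,z):
    o,w=ray(d,u,v); return o+w*(z-o[2])/w[2]
def tri(d1,p1,d2,p2):
    o1,a=ray(d1,*p1);o2,b=ray(d2,*p2)
    s,_,_,_=np.linalg.lstsq(np.c_[a,-b],o2-o1,rcond=None)
    A=o1+a*s[0];B=o2+b*s[1];return (A+B)/2,np.linalg.norm(A-B)
def proj(d,X):
    c=np.array(d["R"])@np.array(X)+d["t"]; return np.array([d["fx"]*c[0]/c[2]+d["cx"],d["fy"]*c[1]/c[2]+d["cy"]])
def blob(im,lo,hi,roi):
    x0,y0,x1,y1=roi; h=cv2.cvtColor(im[y0:y1,x0:x1],cv2.COLOR_BGR2HSV); m=cv2.inRange(h,lo,hi)
    n,l,s,c=cv2.connectedComponentsWithStats(m); i=1+np.argmax(s[1:,4]); ys,xs=np.where(l==i)
    return c[i]+[x0,y0], s[i], m, np.c_[xs+x0,ys+y0]
E
python3 - <<'E'
from h import *
S=pickle.load(open("scene0.pkl","rb"));T=pickle.load(open("top0.pkl","rb"))
H={"blue":((105,110,40),(125,255,255)),"red":((0,150,100),(7,255,255)),"yellow":((22,130,90),(33,255,255)),"green":((45,80,60),(85,255,255))}
rt=(190,175,262,222); rs=(245,163,288,215)
for k,(lo,hi) in H.items():
    a,sa,_,pa=blob(T["frame"],lo,hi,rt); b,sb,_,pb=blob(S["frame"],lo,hi,rs if k!="green" else (265,185,285,205))
    X,e=tri(T,a,S,b); print(k,a.round(1),sa[4],b.round(1),sb[4],X.round(4),round(e,4), "onplane63",plane(T,*a,.066).round(4))
    # lowest (tab) point and highest in the top view, scene topmost
    print("  top rows",sa[1],sa[1]+sa[3]-1,"scene rows",sb[1],sb[1]+sb[3]-1)
# rings
g=T["frame"][175:222,190:262]; 
h=cv2.cvtColor(g,cv2.COLOR_BGR2HSV); m=cv2.inRange(h,(0,0,20),(180,90,110))
n,l,s,c=cv2.connectedComponentsWithStats(m)
for i in range(1,n):
    if s[i,4]>6: p=c[i]+[190,175]; print("dark",p.round(1),s[i,4],plane(T,*p,.060).round(4))
# case
im=T["frame"]; h=cv2.cvtColor(im,cv2.COLOR_BGR2HSV); roi=(365,140,500,262)
q=h[140:262,365:500]; m=cv2.inRange(q,(0,60,20),(25,255,190)); m=cv2.morphologyEx(m,cv2.MORPH_OPEN,np.ones((11,11)))
cs,_=cv2.findContours(m,cv2.RETR_EXTERNAL,cv2.CHAIN_APPROX_NONE); cc=max(cs,key=cv2.contourArea)+np.array([[365,140]])
ap=cv2.approxPolyDP(cc,8,True)[:,0]; print(ap)
P=np.array([plane(T,*p,.082) for p in ap]);print(P.round(4), np.linalg.norm(P-np.roll(P,-1,0),axis=1).round(4))
E
python3 - <<'E'
import cv2,numpy as np
a=cv2.imread("pics/top0.png")[150:265,365:500]; b=cv2.imread("pics/scene0.png")[200:305,335:450]
cv2.imwrite("pics/crop2.png",np.hstack([cv2.resize(a,(405,345)),cv2.resize(b,(378,345))]))
E
```

```text
blue [203.7 184. ] 21 [258.9 172.6] 29 [0.5632 0.2545 0.0726] 0.0013 onplane63 [0.5648 0.2558 0.066 ]
  top rows 7 11 scene rows 6 13
red [218.3 195.8] 73 [260.8 181.7] 27 [0.5385 0.2243 0.0632] 0.002 onplane63 [0.5388 0.2229 0.066 ]
  top rows 16 27 scene rows 17 20
yellow [234.4 189.2] 34 [273.3 180.9] 33 [0.5521 0.1874 0.0729] 0.0012 onplane63 [0.5535 0.1883 0.066 ]
  top rows 12 16 scene rows 13 21
green [249.  200.9] 82 [275.4 190.3] 34 [0.5272 0.1568 0.0644] 0.0024 onplane63 [0.5278 0.1557 0.066 ]
  top rows 20 32 scene rows 3 7
dark [203.6 192.9] 17 [0.5461 0.2569 0.06  ]
dark [234.3 198. ] 15 [0.5349 0.1892 0.06  ]
[[395 162]
 [382 233]
 [475 250]
 [485 179]]
[[ 0.6116 -0.1609  0.082 ]
 [ 0.4583 -0.1296  0.082 ]
 [ 0.4231 -0.3246  0.082 ]
 [ 0.5748 -0.354   0.082 ]] [0.1565 0.1982 0.1545 0.1966]
```

View pics/crop2.png

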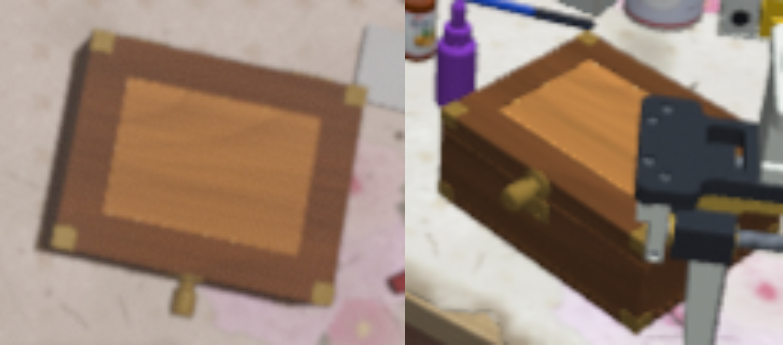

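The second crop shows the closed lid cleanly. The knob end is at about top pixel (426,249), and the lid is turned about -11°. Next I'll cross-check this geometry and compute the first moves.

```bash
cat >> h.py <<'E'
RY,CY=-.164,-.188
def rx(y): return np.array([np.cos(y),np.sin(y),0])
BT=np.array([.5461,.2569,.060]); YT=np.array([.5349,.1892,.060])
CC=np.array([.517,-.242,0.])
def shift(target,o=None,yaw=None):
    from station import readout
    from scipy.spatial.transform import Rotation as Ro
    o=readout.get_obs(); R=Ro.from_euler("xyz",o["orientation"]).as_matrix()
    s=R.T@(np.array(target)-o["eef_pos"]); dy=None
    if yaw is not None: dy=(o["orientation"][2]-yaw)/(np.pi/2)
    print("t",round(o["t"],2),"tcp",o["eef_pos"].round(4),"F",o["contact_force"].round(1),"| shift",s.round(4),"yaw",dy)
E
python3 - <<'E'
from h import *
S=pickle.load(open("scene0.pkl","rb"));T=pickle.load(open("top0.pkl","rb"))
kn=CC-.108*rx(CY)+[0,0,.072]; kg=CC-.099*rx(CY)+[0,0,.072]
print("knob end exp",proj(T,kn),proj(S,kn),"grip",kg)
for n,d,roi in(("T",T,(415,240,440,262)),("S",S,(355,245,385,275))):
    c,s,_,p=blob(d["frame"],(15,100,60),(30,255,255),roi); print(n,c,s[4],"grip exp",proj(d,kg))
shift(BT+.047*rx(RY)+[0,0,.12],yaw=RY)
E
```

```text
knob end exp [425.05209973 255.68018993] [366.52146968 261.35831675] grip [ 0.41974438 -0.22349744  0.072     ]
T [426.32941176 247.11764706] 85 grip exp [425.69756178 251.48036287]
S [372.10169492 258.96045198] 177 grip exp [369.22399437 259.65278079]
t 0.1 tcp [ 0.2435 -0.4926  0.2179] F [ 0.8 -0.3 -0.1] | shift [ 0.6414 -0.5105  0.0389] yaw 0.39650844584656103
```

```bash
R='{"x":0.641,"y":-0.51,"z":0.03,"yaw":0.396,"hand":1}'
python3 -m creep '[{"x":0.641,"y":-0.51,"z":0.03,"yaw":0.396,"hand":1},{"x":0.641,"y":-0.51,"z":0.03,"yaw":0.396,"hand":1},{"x":0.641,"y":-0.51,"z":0.03,"yaw":0.396,"hand":1},{"x":0.641,"y":-0.51,"z":0.03,"yaw":0.396,"hand":1},{"x":0.641,"y":-0.51,"z":0.03,"yaw":0.396,"hand":1},{"x":0.641,"y":-0.51,"z":0.03,"yaw":0.396,"hand":1},{"x":0.641,"y":-0.51,"z":0.03,"yaw":0.396,"hand":1},{"x":0.641,"y":-0.51,"z":0.03,"yaw":0.396,"hand":1}]' 20
python3 - <<'E'
from h import *
S=pickle.load(open("scene0.pkl","rb"));T=pickle.load(open("top0.pkl","rb"))
print(tri(T,(426.33,247.12),S,(372.1,258.96)))
shift(BT+.047*rx(RY)+[0,0,.12],yaw=RY)
E
```

```text
t: 0.9
eef_pos: [0.4113, -0.136, 0.2042]
orientation: [-3.142, -0.0, -0.164]
contact_force: [2.2, -0.7, 0.5]
gripper_width: 0.363
grip_force: 0.0
(array([ 0.42889284, -0.22585742,  0.06920439]), np.float64(0.00024710531066549676))
t 0.9 tcp [ 0.4113 -0.136   0.2042] F [ 2.2 -0.7  0.5] | shift [ 0.116  -0.4096  0.0242] yaw 0.00020783043644225887
```

```bash
python3 -m creep '[{"x":0.116,"y":-0.41,"z":0.03},{"x":0.116,"y":-0.41,"z":0.03},{"x":0.116,"y":-0.41,"z":0.03},{"x":0.116,"y":-0.41,"z":0.03},{"x":0.116,"y":-0.41,"z":0.03},{"x":0.116,"y":-0.41,"z":0.03},{"x":0.116,"y":-0.41,"z":0.03},{"x":0.116,"y":-0.41,"z":0.03}]'
python3 - <<'E'
from h import *
from station import vision
d=vision.get_image("wrist"); cv2.imwrite("pics/w1.png",d["frame"]); pickle.dump(d,open("w1.pkl","wb"))
print(np.array(d["R"]).round(2), "pred blue",proj(d,BT),"yel",proj(d,YT))
d=vision.get_image("top"); cv2.imwrite("pics/t1.png",d["frame"])
shift(BT+.047*rx(RY)+[0,0,.018],yaw=RY)
E
```

```text
[[-0.16 -0.99 -0.  ]
 [-0.94  0.16  0.3 ]
 [-0.3   0.05 -0.95]] pred blue [-58.91058088 126.75169111] yel [  4.64778002 126.68359169]
t 1.0 tcp [ 0.4121 -0.1321  0.2039] F [ 0.6 -1.6 -0.1] | shift [ 0.1193 -0.4043  0.1269] yaw 0.00548883984974022validation failed for argument at $[0]...
```

View pics/w1.png

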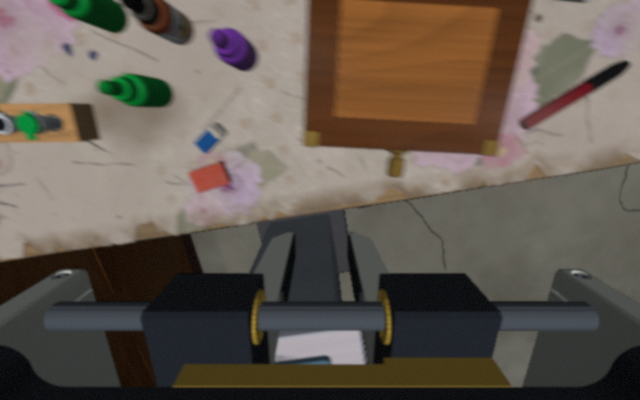

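The move was refused, so rows probably need all their fields. From here the wrist view shows the case front, with the knob at (397,163) and brass lid corners near (313,138) and (491,148). I can use those to refine the case pose.

```bash
python3 -m creep '[{"x":0.119,"y":-0.404,"z":0.03,"yaw":0.005,"hand":1},{"x":0.119,"y":-0.404,"z":0.03,"yaw":0.005,"hand":1},{"x":0.119,"y":-0.404,"z":0.03,"yaw":0.005,"hand":1},{"x":0.119,"y":-0.404,"z":0.03,"yaw":0.005,"hand":1},{"x":0.119,"y":-0.404,"z":0.03,"yaw":0.005,"hand":1},{"x":0.119,"y":-0.404,"z":0.03,"yaw":0.005,"hand":1},{"x":0.119,"y":-0.404,"z":0.03,"yaw":0.005,"hand":1},{"x":0.119,"y":-0.404,"z":0.03,"yaw":0.005,"hand":1}]'
python3 - <<'E'
from h import *
W=pickle.load(open("w1.pkl","rb"));T=pickle.load(open("top0.pkl","rb"));S=pickle.load(open("scene0.pkl","rb"))
c,s,_,p=blob(W["frame"],(15,80,40),(32,255,255),(380,152,415,185)); print("knob",c,s, plane(W,*c,.072), tri(W,c,S,(372.1,258.96)),tri(W,c,T,(426.33,247.12)))
e=(c[0],s[1]+152+s[3]); print("end",plane(W,*e,.072))
# brass lid corners, both views, plane z=.082
for n,d,rois in(("W",W,[(300,125,325,150),(480,135,505,160)]),("T",T,[(380,222,395,237),(465,240,480,255),(392,155,405,170),(475,175,492,188)])):
    for r in rois:
        h=cv2.cvtColor(d["frame"][r[1]:r[3],r[0]:r[2]],cv2.COLOR_BGR2HSV)
        c,s,_,p=blob(d["frame"],(14,80,80),(32,255,255),r); print(n,c.round(1),s,plane(d,*c,.082).round(4))
shift(BT+.047*rx(RY)+[0,0,.018],yaw=RY)
E
```

```text
t: 1.8
eef_pos: [0.5853, 0.2222, 0.1753]
orientation: [3.141, 0.0, -0.172]
contact_force: [1.1, -0.2, -0.6]
gripper_width: 0.007
grip_force: 0.0
knob [395.82733813 164.45323741] [  9   0  16  25 278] [ 0.42727217 -0.22057083  0.072     ] (array([ 0.42781306, -0.22348823,  0.06867008]), np.float64(0.0049761154007158005)) (array([ 0.42924032, -0.22005447,  0.08280719]), np.float64(0.004039446332449337))
end [ 0.41342372 -0.2193987   0.072     ]
W [312.6 137.8] [  4   5  19  17 263] [ 0.4706 -0.1373  0.082 ]
W [489.6 147.2] [  0   4  21  16 268] [ 0.4316 -0.3143  0.082 ]
T [385.6 228.7] [ 1  2 10 10 80] [ 0.4673 -0.1374  0.082 ]
T [472.  247.3] [ 3  3  8  9 54] [ 0.4287 -0.3185  0.082 ]
T [398.7 163.6] [ 2  5 10  8 57] [ 0.6081 -0.1688  0.082 ]
T [482.9 181.5] [ 5  3  7  8 50] [ 0.5693 -0.3492  0.082 ]
t 1.8 tcp [0.5853 0.2222 0.1753] F [ 1.1 -0.2 -0.6] | shift [ 0.0025 -0.028   0.0972] yaw -0.004815939941457972
```

```bash
python3 -m creep '[{"x":0.003,"y":-0.028,"z":0,"yaw":-0.005,"hand":1},{"x":0.003,"y":-0.028,"z":0.04,"yaw":-0.005,"hand":1},{"x":0.003,"y":-0.028,"z":0.08,"yaw":-0.005,"hand":1},{"x":0.003,"y":-0.028,"z":0.1,"yaw":-0.005,"hand":1},{"x":0.003,"y":-0.028,"z":0.1,"yaw":-0.005,"hand":1},{"x":0.003,"y":-0.028,"z":0.1,"yaw":-0.005,"hand":1}]'
python3 - <<'E'
from h import *
from station import vision
d=vision.get_image("wrist"); cv2.imwrite("pics/w2.png",d["frame"]); pickle.dump(d,open("w2.pkl","wb"))
shift(BT-.008*rx(RY)+[0,0,.015],yaw=RY)
E
```

```text
t: 2.4
eef_pos: [0.5926, 0.2476, 0.0759]
orientation: [3.141, 0.0, -0.164]
contact_force: [1.1, -0.3, -0.5]
gripper_width: 0.006
grip_force: 0.0
t 2.45 tcp [0.5934 0.2479 0.0771] F [-0.3  0.5  0.2] | shift [-0.0561 -0.0012  0.002 ] yaw 8.477927617041219e-05
```

View pics/w2.png

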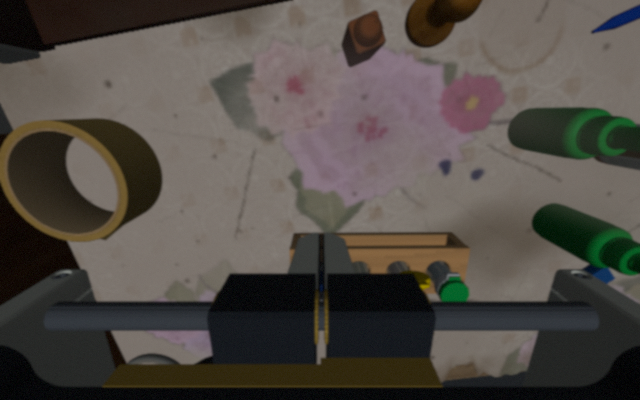

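The wrist view shows the closed fingers behind the blue tube with nothing in the way. The yellow cap is at (420,283). I'll push the blue cap over and press it down.

```bash
python3 -m creep '[{"x":-0.012,"y":-0.001,"z":0,"yaw":0,"hand":1},{"x":-0.024,"y":-0.001,"z":0,"yaw":0,"hand":1},{"x":-0.034,"y":-0.001,"z":0,"yaw":0,"hand":1},{"x":-0.044,"y":-0.001,"z":0,"yaw":0,"hand":1},{"x":-0.05,"y":-0.001,"z":0.0,"yaw":0,"hand":1},{"x":-0.053,"y":-0.001,"z":0.004,"yaw":0,"hand":1},{"x":-0.053,"y":-0.001,"z":0.008,"yaw":0,"hand":1},{"x":-0.053,"y":-0.001,"z":0.011,"yaw":0,"hand":1}]'
python3 -m creep '[{"x":0,"y":0,"z":0.002,"yaw":0,"hand":1},{"x":0,"y":0,"z":0.003,"yaw":0,"hand":1},{"x":0,"y":0,"z":0.003,"yaw":0,"hand":1},{"x":0,"y":0,"z":0.003,"yaw":0,"hand":1}]'
```

```text
t: 3.25
eef_pos: [0.5394, 0.2582, 0.0658]
orientation: [3.141, 0.001, -0.163]
contact_force: [-12.2, -2.1, 31.4]
gripper_width: 0.005
grip_force: 15.5
t: 3.65
eef_pos: [0.5394, 0.2582, 0.0658]
orientation: [-3.141, 0.0, -0.163]
contact_force: [-13.4, -2.8, 32.7]
gripper_width: 0.009
grip_force: 16.2
```

```bash
python3 -m creep '[{"x":0,"y":0,"z":-0.04,"yaw":0,"hand":1},{"x":0.02,"y":0.03,"z":-0.06,"yaw":0,"hand":1},{"x":0.053,"y":0.069,"z":-0.06,"yaw":0,"hand":1},{"x":0.053,"y":0.069,"z":-0.06,"yaw":0,"hand":1},{"x":0.053,"y":0.069,"z":-0.06,"yaw":0,"hand":1},{"x":0.053,"y":0.069,"z":-0.06,"yaw":0,"hand":1}]'
python3 - <<'E'
from h import *
shift(YT+.047*rx(RY)+[0,0,.0155],yaw=RY)
E
```

```text
t: 4.25
eef_pos: [0.5804, 0.1816, 0.1209]
orientation: [3.142, 0.002, -0.164]
contact_force: [-0.1, 0.3, 0.4]
gripper_width: 0.002
grip_force: 0.0
t 4.25 tcp [0.5804 0.1816 0.1209] F [-0.1  0.3  0.4] | shift [ 0.0009 -0.0001  0.0454] yaw 0.0002802555530714095
```

```bash
python3 -m creep '[{"x":0.001,"y":0,"z":0.025,"yaw":0,"hand":1},{"x":0.001,"y":0,"z":0.045,"yaw":0,"hand":1},{"x":0.001,"y":0,"z":0.045,"yaw":0,"hand":1},{"x":-0.012,"y":0,"z":0.045,"yaw":0,"hand":1},{"x":-0.024,"y":0,"z":0.045,"yaw":0,"hand":1},{"x":-0.034,"y":0,"z":0.045,"yaw":0,"hand":1},{"x":-0.044,"y":0,"z":0.045,"yaw":0,"hand":1},{"x":-0.05,"y":0,"z":0.045,"yaw":0,"hand":1}]'
python3 -m creep '[{"x":-0.003,"y":0,"z":0.004,"yaw":0,"hand":1},{"x":-0.003,"y":0,"z":0.008,"yaw":0,"hand":1},{"x":-0.003,"y":0,"z":0.011,"yaw":0,"hand":1},{"x":-0.003,"y":0,"z":0.0125,"yaw":0,"hand":1},{"x":-0.003,"y":0,"z":0.0125,"yaw":0,"hand":1},{"x":-0.003,"y":0,"z":0.0125,"yaw":0,"hand":1}]'
```

```text
t: 5.05
eef_pos: [0.5306, 0.1898, 0.0773]
orientation: [-3.141, 0.0, -0.163]
contact_force: [0.7, -0.1, 0.2]
gripper_width: 0.005
grip_force: 0.3
t: 5.65
eef_pos: [0.5285, 0.1899, 0.066]
orientation: [3.142, 0.001, -0.163]
contact_force: [-7.8, -0.9, 18.8]
gripper_width: 0.005
grip_force: 9.2
```

```bash
python3 -m creep '[{"x":0,"y":0,"z":-0.05,"yaw":0,"hand":1},{"x":-0.03,"y":0,"z":-0.09,"yaw":0,"hand":1},{"x":-0.08,"y":0,"z":-0.1,"yaw":0,"hand":1},{"x":-0.12,"y":0,"z":-0.1,"yaw":0,"hand":1},{"x":-0.12,"y":0,"z":-0.1,"yaw":0,"hand":1},{"x":-0.12,"y":0,"z":-0.1,"yaw":0,"hand":1}]'
python3 - <<'E'
from h import *
from station import vision
d=vision.get_image("wrist"); pickle.dump(d,open("w3.pkl","wb"))
T=vision.get_image("top"); S=vision.get_image("scene")
p=proj(d,(BT+YT)/2).astype(int); print(p)
y0=max(0,p[1]-60);x0=max(0,p[0]-130)
a=cv2.resize(d["frame"][y0:y0+130,x0:x0+260],(780,390),interpolation=cv2.INTER_CUBIC)
b=cv2.resize(S["frame"][160:210,240:300],(240,200),interpolation=cv2.INTER_CUBIC)
c=cv2.resize(T["frame"][175:220,190:270],(356,200),interpolation=cv2.INTER_CUBIC)
m=np.zeros((200,780,3),np.uint8); m[:,:240]=b; m[:,250:606]=c
cv2.imwrite("pics/w3.png",np.vstack([a,m]))
E
```

```text
t: 6.25
eef_pos: [0.4105, 0.2095, 0.1646]
orientation: [-3.141, -0.001, -0.162]
contact_force: [0.1, 0.2, -0.4]
gripper_width: 0.006
grip_force: 0.0
[281  62]
```

View pics/w3.png

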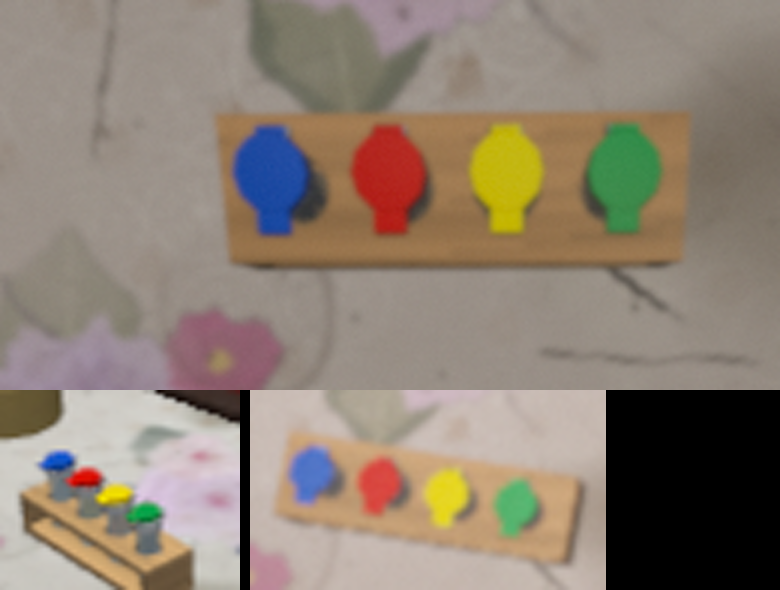

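All four caps look alike and flat: blue, red, yellow and green at crop (271,178), (389,175), (507,175) and (625,175). Next is the lid.

```bash
sed -i 's/^CC=.*/CC=np.array([.5185,-.2435,0.]); CY=-.213; KG=CC-.099*rx(CY)+[0,0,.072]/' h.py
python3 - <<'E'
from h import *
print(KG); shift(KG+[0,0,.07],yaw=CY)
E
```

```text
[ 0.42173729 -0.22257209  0.072     ]
t 6.4 tcp [0.4119 0.2092 0.1642] F [-0.3  1.1 -0.6] | shift [0.0802 0.4244 0.0222] yaw 0.03124589981650252
```

```bash
python3 -m creep '[{"x":0.08,"y":0.424,"z":0,"yaw":0.031,"hand":0.1},{"x":0.08,"y":0.424,"z":0,"yaw":0.031,"hand":0.1},{"x":0.08,"y":0.424,"z":0,"yaw":0.031,"hand":0.1},{"x":0.08,"y":0.424,"z":0,"yaw":0.031,"hand":0.1},{"x":0.08,"y":0.424,"z":0,"yaw":0.031,"hand":0.1},{"x":0.08,"y":0.424,"z":0,"yaw":0.031,"hand":0.1},{"x":0.08,"y":0.424,"z":0,"yaw":0.031,"hand":0.1},{"x":0.08,"y":0.424,"z":0,"yaw":0.031,"hand":0.1}]'
python3 - <<'E'
from h import *
shift(KG+[0,0,.07],yaw=CY)
E
```

```text
t: 7.2
eef_pos: [0.42, -0.1939, 0.1641]
orientation: [-3.142, -0.0, -0.213]
contact_force: [0.4, 1.2, -0.8]
gripper_width: 0.452
grip_force: 0.0
t 7.2 tcp [ 0.42   -0.1939  0.1641] F [ 0.4  1.2 -0.8] | shift [0.0078 0.0276 0.0221] yaw -0.0003135513600373913
```

```bash
python3 -m creep '[{"x":0.008,"y":0.028,"z":0.01,"yaw":0,"hand":0.1},{"x":0.008,"y":0.028,"z":0.01,"yaw":0,"hand":0.1},{"x":0.008,"y":0.028,"z":0.01,"yaw":0,"hand":0.1}]'
python3 - <<'E'
from h import *
from station import vision
d=vision.get_image("wrist"); T=vision.get_image("top")
print("knob pred wrist",proj(d,KG)," T",proj(T,KG))
m=np.zeros((400,800,3),np.uint8); m[:,:400]=d["frame"][:, 120:520]; m[:,410:800]=cv2.resize(T["frame"][200:280,390:468],(390,400))
cv2.imwrite("pics/w4.png",m)
shift(KG+[0,0,-.011],yaw=CY)
E
```

```text
t: 7.5
eef_pos: [0.4215, -0.2205, 0.1534]
orientation: [-3.14, 0.002, -0.215]
contact_force: [0.5, 0.1, 0.3]
gripper_width: 0.45
grip_force: 0.0
knob pred wrist [323.15175423 204.92460496]  T [425.23018418 250.5338942 ]
t 7.6 tcp [ 0.4216 -0.219   0.1541] F [ 0.6 -0.1  0.4] | shift [0.0009 0.0036 0.0931] yaw 0.0006814040873356904
```

View pics/w4.png

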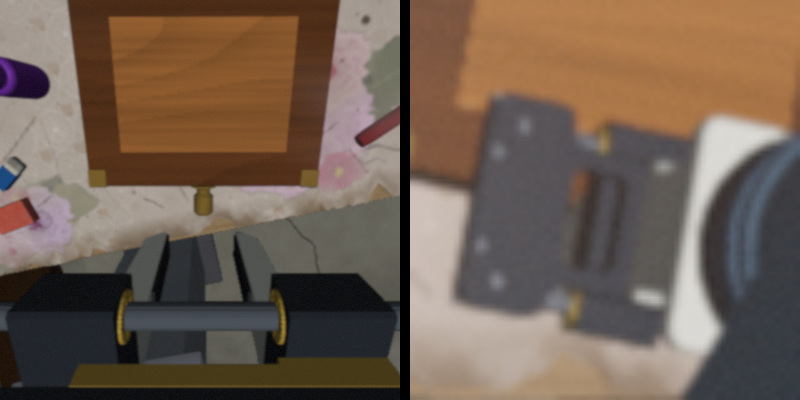

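The knob is at wrist pixel (323,203) against a predicted (323,205), and the case edges are square to the tool. I'll descend and grip.

```bash
python3 -m creep '[{"x":0,"y":0.001,"z":0.03,"yaw":0,"hand":0.1},{"x":0,"y":0.001,"z":0.06,"yaw":0,"hand":0.1},{"x":0,"y":0.001,"z":0.08,"yaw":0,"hand":0.1},{"x":0,"y":0.001,"z":0.0925,"yaw":0,"hand":0.1},{"x":0,"y":0.001,"z":0.0925,"yaw":0,"hand":0.1}]' 25
python3 -m creep '[{"x":0,"y":0,"z":0,"yaw":0,"hand":1},{"x":0,"y":0,"z":0,"yaw":0,"hand":1},{"x":0,"y":0,"z":0,"yaw":0,"hand":1},{"x":0,"y":0,"z":0,"yaw":0,"hand":1},{"x":0,"y":0,"z":0,"yaw":0,"hand":1}]' 25
python3 - <<'E'
import numpy as np
for a in range(0,61,5):
    t=np.radians(a); print(a, round(-179*np.cos(t)+10*np.sin(t)+179,1), round(-(179*np.sin(t)+10*np.cos(t)-10),1))
E
```

```text
t: 8.1
eef_pos: [0.4207, -0.2183, 0.0606]
orientation: [-3.14, 0.003, -0.21]
contact_force: [0.3, 0.7, -1.5]
gripper_width: 0.449
grip_force: 0.0
t: 8.6
eef_pos: [0.4218, -0.2224, 0.0629]
orientation: [3.138, -0.002, -0.211]
contact_force: [-3.5, -5.0, 0.3]
gripper_width: 0.186
grip_force: 25.0
0 0.0 -0.0
5 1.6 -15.6
10 4.5 -30.9
15 8.7 -46.0
20 14.2 -60.6
25 21.0 -74.7
30 29.0 -88.2
35 38.1 -100.9
40 48.3 -112.7
45 59.5 -123.6
50 71.6 -133.5
55 84.5 -142.4
60 98.2 -150.0
```

```bash
python3 -m creep '[{"x":0.0016,"y":0.001,"z":-0.0156,"yaw":0,"hand":1},{"x":0.0045,"y":0.002,"z":-0.0309,"yaw":0,"hand":1},{"x":0.0087,"y":0.002,"z":-0.046,"yaw":0,"hand":1},{"x":0.0142,"y":0.002,"z":-0.0606,"yaw":0,"hand":1},{"x":0.021,"y":0.002,"z":-0.0747,"yaw":0,"hand":1},{"x":0.029,"y":0.002,"z":-0.0882,"yaw":0,"hand":1},{"x":0.029,"y":0.002,"z":-0.0882,"yaw":0,"hand":1}]'
```

```text
t: 9.3
eef_pos: [0.45, -0.2286, 0.1517]
orientation: [3.141, -0.002, -0.212]
contact_force: [-1.1, 1.2, -0.3]
gripper_width: 0.183
grip_force: 25.0
```

Low forces and the grip is holding, so I'll raise it the rest of the way.

```bash
python3 -m creep '[{"x":0.0091,"y":0,"z":-0.0127,"yaw":0,"hand":1},{"x":0.0193,"y":0,"z":-0.0245,"yaw":0,"hand":1},{"x":0.0305,"y":0,"z":-0.0354,"yaw":0,"hand":1},{"x":0.0426,"y":0,"z":-0.0453,"yaw":0,"hand":1},{"x":0.0555,"y":0,"z":-0.0542,"yaw":0,"hand":1},{"x":0.0692,"y":0,"z":-0.0618,"yaw":0,"hand":1},{"x":0.0692,"y":0,"z":-0.0618,"yaw":0,"hand":1},{"x":0.0692,"y":0,"z":-0.0618,"yaw":0,"hand":1}]'
python3 - <<'E'
from h import *
from station import vision,readout
h=CC+.080*rx(CY)+[0,0,.062]
t=np.radians(60); G=h+rx(CY)*(-.179*np.cos(t)+.01*np.sin(t))+[0,0,.179*np.sin(t)+.01*np.cos(t)]
print("grip pt should be",G); shift(G+[0,0,-.011])
S=vision.get_image("scene"); pickle.dump(S,open("s5.pkl","wb"))
cv2.imwrite("pics/s5.png",cv2.resize(S["frame"][150:330,300:540],(800,600)))
for a in (55,60,65):
    t=np.radians(a); u=np.array([-np.cos(t),0,np.sin(t)]);n=np.array([np.sin(t),0,np.cos(t)])
    c=lambda l,y,k:h+rx(CY)*(u*l+n*k)[0]+np.array([-np.sin(CY),np.cos(CY),0])*y+[0,0,(u*l+n*k)[2]]
    f=lambda p:((proj(S,p)-[300,150])*[800/240,600/180]).round(0)
    print(a,f(c(.16,.1,0)),f(c(.16,.1,.02)),f(c(.16,-.1,0)),"knob",f(c(.179,0,.01)))
E
```

```text
t: 10.1
eef_pos: [0.5162, -0.243, 0.2115]
orientation: [3.141, 0.001, -0.212]
contact_force: [-2.7, 1.2, 3.3]
gripper_width: 0.184
grip_force: 25.0
grip pt should be [ 0.51767923 -0.24332248  0.22201855]
t 10.1 tcp [ 0.5162 -0.243   0.2115] F [-2.7  1.2  3.3] | shift [0.0016 0.     0.0004] yaw None
55 [226. 113.] [243.  92.] [450. 236.] knob [332. 146.]
60 [238.  99.] [256.  79.] [463. 219.] knob [346. 129.]
65 [251.  86.] [269.  67.] [477. 204.] knob [361. 114.]
```

View pics/s5.png

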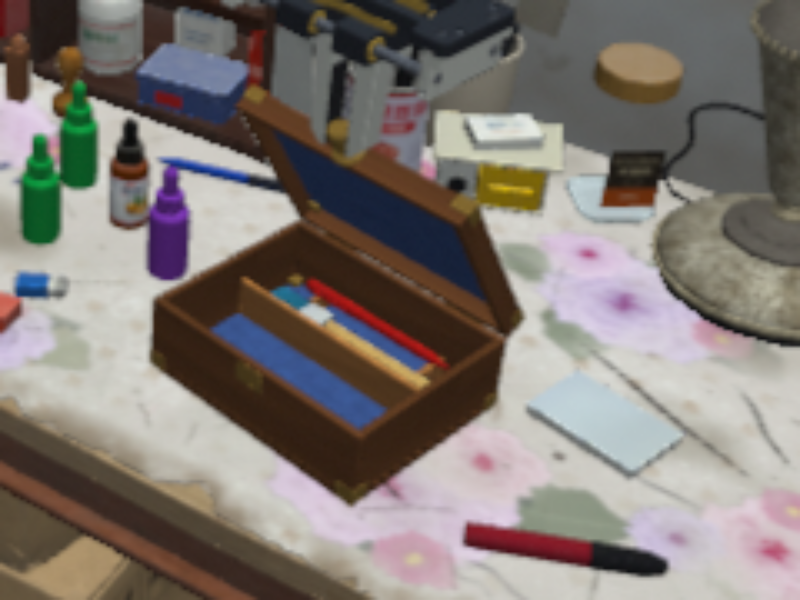

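The lid is open, and its left corner at (238,103) and (253,85) matches a predicted angle of about 59°. I'll nudge it half a degree, let it settle, and hand in.

```bash
python3 -m creep '[{"x":0.0018,"y":0,"z":-0.001,"yaw":0,"hand":1},{"x":0.0018,"y":0,"z":-0.001,"yaw":0,"hand":1},{"x":0.0018,"y":0,"z":-0.001,"yaw":0,"hand":1},{"x":0.0018,"y":0,"z":-0.001,"yaw":0,"hand":1},{"x":0.0018,"y":0,"z":-0.001,"yaw":0,"hand":1}]'
python3 - <<'E'
from station import ticket
print(ticket.hand_in())
E
```

```text
t: 10.65
eef_pos: [0.5186, -0.2435, 0.2128]
orientation: [-3.142, 0.0, -0.212]
contact_force: [-2.7, 1.4, 1.7]
gripper_width: 0.184
grip_force: 25.0
the job is handed in; nothing more can be done
None
```

I pressed the open blue and yellow caps shut (red and green were already shut), then lifted the lid and handed in at about 10.7 s with the gripper still holding it by the knob at about 60 degrees; I never went near the dropper bottle, eraser or match box.

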